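# Bring the first barrel nut to the mouth of the tube

### The arm

A 7-joint arm with a two-finger parallel gripper is mounted at the origin on the work surface. World frame = base frame: x ahead of the robot, y to its left, z up, the work surface at z = 0. Lengths are in m, angles in rad, forces in N, time in s.
With the tool pointing down it reaches from about 0.4 to 0.85 m from the base axis. Payload 4.5 kg.
Tool frame: the origin (TCP) lies midway between the tips of the shut fingers; the grasp point (between the pads) lies 19 mm behind it (r.hold_point_z is the distance from the TCP to the grasp point, in m); z points along the fingers, y is the direction in which the jaws open and shut (so a half turn about z gives the same grasp; the last joint's range is limited). The gripper opens to 88 mm and grips with 3 to 60 N. Pads are 18 mm wide; open, the fingers measure 123 mm over their backs; the gripper's body (75 mm by 187 mm) begins 45 mm behind the grasp point.
Start: joints at [-1.175, 0.689, -0.195, 1.565, 0.157, 0.902, -0.215], TCP at [0.221, 0.585, 0.239] pointing down, gripper open.
Joint ranges: [-3.01, 3.01], [-0.46, 2.08], [-1.47, 1.51], [0.13, 2.56], [-1, 4.14], [0.04, 2.09], [-2.66, 2.66]. Speed limits (rad/s): [2.57, 2.57, 3.14, 3.14, 3.14, 3.14, 3.14].

### API

Orientations are given as a unit quaternion [x, y, z, w].
In Python, from plant import r gives the robot as it stands. The module is installed in compiled form; this text tells all that it offers.
- The arm moves only by the tool move_arm, never from a script. Its arguments are lists of equal length, an entry for each row: "turn": the turn, a rotation vector about the tool's x, y, z in units of 2 pi rad (1.0 is 2 pi rad), a list of three; "dp": the shift along the tool's x, y, z in units of 2.5 cm (1.0 is 2.5 cm), a list of three; "jaw": the closure, from -1 (fully open) to 1 (shut), so that 0 is half open. In form: {"turn": [[wx, wy, wz], ...], "dp": [[x, y, z], ...], "jaw": [jaw, ...]}. A call has 1 to 10 rows; each row shifts and turns the commanded pose from where the row before left it, along the tool's axes as they then stand; what a row does not reach is not made up. A row lasts 1/12 s, in which the tool goes at most 41.7 mm and 7.16 degrees, less where a joint would pass 70% of its speed; a pose out of reach is approached as far as the arm can. A call with a number of a shift or a turn outside -1 to 1 is refused whole. A call with a gripper value outside its range is refused whole. The fingers move at their own pace and stop on an object; "newtons" is the grip in N (left out, the last holds). Time passes only in rows, so rows that do not move let the fingers close. It gives the time, the measured TCP pose, the force and the opening at its end, in the units of the state.
- r.get_state(): the state, without advancing time (a new reading comes with each control period).
- r.snapshot(name): name is "scene" or "top" or "wrist"; returns a dict with "frame" (400x640x3 uint8, blue, green, red), "mtx" (3x3 intrinsics, pixels), "origin" and "orientation" of the camera in the world; the wrist camera has in their place "tool_from_camera" (4x4, takes a point from camera to tool coordinates, whose origin is the TCP and whose axes are the flange's). Camera axes: x right, y up, looking along -z (the intrinsics and any distortion apply to the point x, -y, -z); pixel columns grow to the right and rows downward; lengths in m; the calibration is good to about 2 mm. A picture is of the moment at which its call begins: read the wrist's pose just before it. There is no depth.
- r.finish_job(): hands the job in, once; it reports no verdict.
The state is a dict: "clock": time; "q": joint angles; "qd": joint speeds; "joint_torque": joint torques, N m; "tool_pos": TCP position; "eef_rot": TCP orientation; "contact_force": force on the tool from outside, world axes, zero at the start; "moment": the same for the moment, N m; "opening": opening from 0.0 (shut) to 1.0 (fully open).
Only numpy, scipy, OpenCV 4.12 (cv2) and the standard library are available. Lean on these libraries where they do the work, as an engineer would, in place of code of your own. Each camera call takes 0.05 s, during which the arm holds its last target.

### The job

Lift the clear tube of dark steel barrel nuts (the one with the blue end) out of its cradle and tip its mouth slowly downwards, slowly enough that no nut falls out, until the nuts slide and the first one reaches the rim; stop there and hold it still for about a second, never steeper than about 35 degrees. Then lay the tube back in its own cradle, level, with the first nut still waiting at the mouth, and let go. Leave the other tube (yellow end, wooden dowels) where it is.

Things in the scene. Friction and masses are not known exactly. Their poses are not given: they have to be found in the camera images.
- tube_mid (a point): Centre of the clear tube with blue closed end: 150 mm long, 36 mm outside, 30 inside, 70 g empty. Its x axis points from the open mouth (x=-75 mm) to the closed end (+75); z up. Lies level, mouth roughly to the robot, in a fixed V cradle: supports 14 mm thick, 50 mm either side of mid, axis 62 mm above table; the middle 86 mm is free to grasp across from above. The V centres it when laid back.
- nut1_mid (a point): Centre of the first nut: dark steel cylinder, diameter 16 mm, 20 long, 32 g, lying lengthwise in the tube, near its closed end at the start. It slides once the tube is tipped 15 to 24 degrees. A lip at the mouth (4 mm thick, 3.5 mm high all round, 23 mm opening) stops it if it comes gently: its centre is then 61 mm from the tube's centre. Tipped fast, jerked or too steep, it topples out.
- nut2_mid (a point): Centre of the second nut: the same dark steel cylinder, lying behind the first, next to the blue closed end at the start. It slides along behind the first and stays in the tube.
- spare_mid (a point): Centre of the other clear tube, to be left alone: same size, axes and cradle (base plate 130 x 70 mm, 8 mm thick, under each tube), but with a yellow closed end and light wooden dowels in it.
Mind the look-alikes: they are no part of the job. Leave any pink look-alike of the part that bears tube_mid alone.

How it is judged:
On the way, in this order (a step that is already met when the one before it is completed fails the run):
1. the blue-ended tube is lifted at least 35 mm clear of its cradle, the nuts still at the back (distance of tube_mid from where it was at the start of the episode above 0.035 m and contact force between the fingers and tube above 0.5 N and x of nut1_mid in the frame of tube_mid above -0.02 m), for 0.1 s.
2. held in the air with its mouth tipped down, the first nut has come to within 12 mm of the lip, and tube and nut are held still there (distance of tube_mid from where it was at the start of the episode above 0.035 m and angle between tube_mid's own x axis and vertical below 1.4 rad and angular speed of tube below 0.2 rad/s and linear speed of nut1 below 0.03 m/s and x of nut1_mid in the frame of tube_mid between -0.071 and -0.049 m), for 0.3 s.
At the end, for the whole second after the job is handed in: The tube lies released and at rest back in its cradle, its centre within 20 mm of where it started and level within 10 degrees; the first nut lies at the mouth, within 12 mm of the lip and still inside; the second nut is behind it in the tube (x of nut1_mid in the frame of tube_mid between -0.071 and -0.049 m and x of nut2_mid in the frame of tube_mid above -0.049 m and distance of tube_mid from where it was at the start of the episode below 0.02 m and angle between tube_mid's own x axis and vertical between 1.396 and 1.745 rad and linear speed of each of tube, nut1 below 0.02 m/s); the robot touches nothing.
It fails at once if a nut comes out of the tube (x of any of nut1_mid, nut2_mid in the frame of tube_mid below -0.075 m).
It fails at once if the tube's mouth is tipped more than 45 degrees below level (angle between tube_mid's own x axis and vertical below 0.785 rad).
It fails at once if the yellow-ended tube is moved by more than 25 mm (distance of spare_mid from where it was at the start of the episode above 0.025 m).
It also fails if it takes over 48 s, if anything falls off the work surface, if the arm or the gripper's body presses on something with over 40 N, if the wrist force passes 120 N, or if a joint passes its speed limit or range.

## Working session

There is one attempt and no reset: what is moved stays moved. The work goes in short steps, Python scripts to look and compute and a tool call to move; the robot and the scene stay as the last step left them, time stands still between calls to the robot, and variables do not carry over. Pictures are saved under pics/ and viewed, and the job is handed in when it is done.

Besides the shell and the picture viewer there is one more tool, called after "Emit:" by a JSON object that holds its "name" and its "arguments", one argument or row to a line. move_arm: Moves the arm, as the interface text tells. Shifts and turns lie within -1 to 1; 1 stands for 2.5 cm of shift or 2 pi rad of turn. Its arguments: {"type":"object","properties":{"turn":{"type":"array","items":{"type":"array","items":{"type":"number","minimum":-1,"maximum":1}}},"dp":{"type":"array","items":{"type":"array","items":{"type":"number","minimum":-1,"maximum":1}}},"jaw":{"type":"array","items":{"type":"number"}},"newtons":{"type":"number"}},"required":["turn","dp","jaw"]}

```bash
mkdir -p pics; cat > h.py <<'E'
import numpy as np,cv2
from scipy.spatial.transform import Rotation as R
from plant import r
def cam(s):
    if 'origin' in s:
        o=np.array(s['origin']); q=np.array(s['orientation'])
        M=R.from_quat(q).as_matrix() if q.size==4 else q.reshape(3,3)
        return o,M
    st=s['st']; T=np.array(s['tool_from_camera']); W=R.from_quat(st['eef_rot']).as_matrix()
    return W@T[:3,3]+np.array(st['tool_pos']), W@T[:3,:3]
def shot(n):
    st=r.get_state(); s=r.snapshot(n); s['st']=st; return s
def ray(s,u,v):
    K=np.array(s['mtx']); d=np.linalg.inv(K)@[u,v,1]; o,M=cam(s)
    return o, M@np.array([d[0],-d[1],-d[2]])
def onz(s,u,v,z):
    o,d=ray(s,u,v); return o+d*(z-o[2])/d[2]
E
python3 - <<'E'
from h import *
for n in ['scene','top','wrist']:
    s=shot(n); cv2.imwrite(f'pics/{n}0.png',s['frame']); print(n,[(k,np.round(v,3).tolist()) for k,v in s.items() if k not in('frame','st')])
print(r.get_state())
E
```

```text
scene [('mtx', [[473.676, 0.0, 327.638], [0.0, 473.676, 201.735], [0.0, 0.0, 1.0]]), ('origin', [1.257, 0.016, 0.569]), ('orientation', [0.349, 0.331, 0.612, 0.628])]
top [('mtx', [[397.563, 0.0, 315.763], [0.0, 397.563, 200.187], [0.0, 0.0, 1.0]]), ('origin', [0.379, 0.044, 0.989]), ('orientation', [0.035, -0.042, -0.705, 0.707])]
wrist [('mtx', [[326.208, 0.0, 321.783], [0.0, 326.208, 195.556], [0.0, 0.0, 1.0]]), ('tool_from_camera', [[-0.0, 0.956, 0.294, 0.076], [1.0, -0.0, 0.001, -0.002], [0.001, 0.294, -0.956, -0.146], [0.0, 0.0, 0.0, 1.0]])]
{'clock': 0.15, 'q': array([-1.17521281,  0.68982451, -0.19451209,  1.5660364 ,  0.15731727,
        0.90250329, -0.21507894]), 'qd': array([-5.61765429e-04, -1.15959021e-03, -3.81217301e-05, -5.95501388e-03,
       -1.29683195e-03, -2.71000345e-04, -9.12489649e-04]), 'joint_torque': array([-1.50301799e-03, -5.27855980e+01, -1.26845196e+00, -1.53584987e+01,
       -5.25564468e-02,  3.97154567e-03,  1.13193742e-04]), 'tool_pos': array([0.22109832, 0.58410267, 0.23809149]), 'eef_rot': array([ 1.79869008e-01,  9.83690329e-01, -6.87719724e-04, -6.52485237e-05]), 'contact_force': array([ 0.75761737, -0.49858358, -0.32063152]), 'moment': array([0.06934851, 0.00970439, 0.02826995]), 'opening': 1.000426978886081}
```

View pics/top0.png

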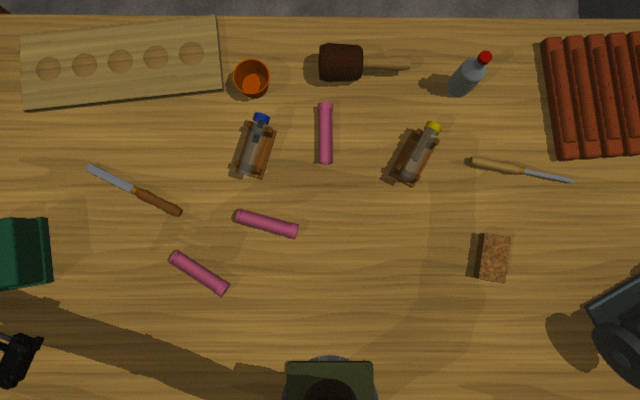

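View pics/scene0.png

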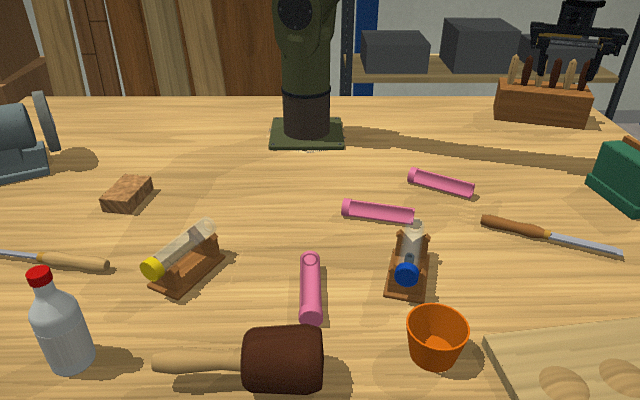

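Candidates in the top view are the blue-ended clear tube (~255,145), the yellow-ended tube (~418,152), and the pink tubes at (325,132), (267,223) and (199,272). The first fits the description because it is clear, has a blue end and sits in a cradle. I'll confirm it in an enlarged crop.

```bash
python3 - <<'E'
from h import *
t=shot('top');s=shot('scene')
a=cv2.resize(t['frame'][100:190,215:295],None,fx=6,fy=6,interpolation=cv2.INTER_CUBIC)[:540,:400]
b=cv2.resize(s['frame'][205:305,375:440],None,fx=5.4,fy=5.4,interpolation=cv2.INTER_CUBIC)
a=cv2.resize(t['frame'][105:185,230:285],None,fx=6.75,fy=6.75,interpolation=cv2.INTER_CUBIC)
cv2.imwrite('pics/crop0.png',np.hstack([a,b[:540]]))
for n,i in(('top',t),('scene',s)):
    h=cv2.cvtColor(i['frame'],cv2.COLOR_BGR2HSV)
    m=cv2.inRange(h,(105,150,60),(125,255,255))
    c,_=cv2.findContours(m,cv2.RETR_EXTERNAL,cv2.CHAIN_APPROX_NONE)
    for k in c:
        if cv2.contourArea(k)>30:
            x=cv2.moments(k);u,v=x['m10']/x['m00'],x['m01']/x['m00'];print(n,u,v,cv2.boundingRect(k),cv2.minAreaRect(k),onz(i,u,v,.062))
E
```

```text
top 261.26666666666665 116.79080459770114 (254, 113, 15, 10) ((261.3999938964844, 116.70000457763672), (14.557251930236816, 6.837496757507324), 17.10272979736328) [0.68130736 0.16463327 0.062     ]
scene 406.3272796065077 274.14604615966704 (395, 262, 24, 25) ((406.5, 274.0), (24.0, 23.0), 90.0) [0.67988784 0.1666322  0.062     ]
scene 362.9324894514767 89.49535864978903 (353, 84, 20, 12) ((362.5, 89.5), (11.0, 19.0), 90.0) [-0.20198381  0.18017892  0.062     ]
scene 365.46791510611735 17.92609238451935 (355, 0, 24, 53) ((366.3326110839844, 26.015836715698242), (21.118927001953125, 52.98757553100586), 2.726310968399048) [-1.28871653  0.29633036  0.062     ]
```

View pics/crop0.png

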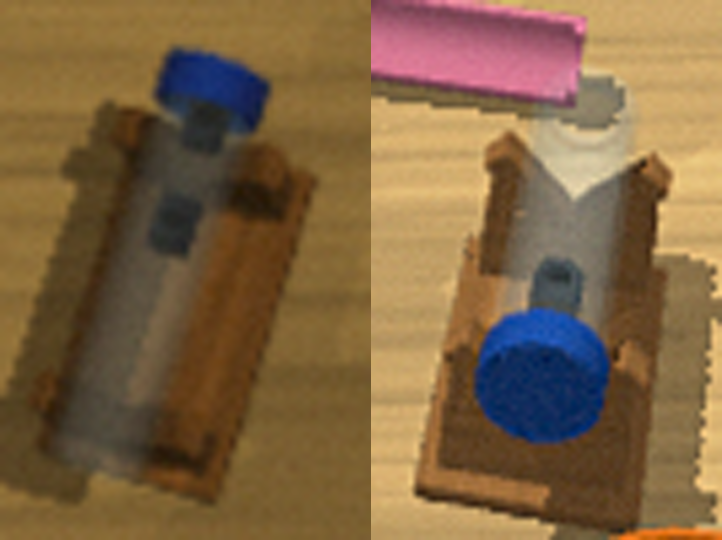

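The crop confirms it: a clear tube with a blue cap, two dark nuts near the cap, and the mouth at about top pixel (245,173). Now I'll estimate its axis.

```bash
python3 - <<'E'
from h import *
t=shot('top')
for u,v,z in [(261.3,116.8,.062),(244.8,173,.062),(276.7,131,.004),(262,179,.004),(236.5,172,.008)]: print(onz(t,u,v,z))
a=onz(t,261.3,116.8,.062);b=onz(t,244.8,173,.062);print(np.linalg.norm(a-b),np.degrees(np.arctan2(*(a-b)[[1,0]])),(a+b)/2)
W=R.from_quat(r.get_state()['eef_rot']).as_matrix();print(W)
E
```

```text
[0.68128512 0.16455313 0.062     ]
[0.54465096 0.20108873 0.062     ]
[0.66331105 0.13248154 0.004     ]
[0.53994947 0.16765994 0.004     ]
[0.55672443 0.23099097 0.008     ]
0.14143459538429085 -14.970489809846084 [0.61296804 0.18282093 0.062     ]
[[-9.35275903e-01  3.53919423e-01 -1.64413246e-04]
 [ 3.53919456e-01  9.35275713e-01 -5.99552716e-04]
 [-5.84216354e-05 -6.18936254e-04 -9.99999807e-01]]
```

Emit:
{"name": "move_arm", "arguments": {
  "turn": [
    [0,0,-0.0156],
    [0,0,0],
    [0,0,0],
    [0,0,0],
    [0,0,0],
    [0,0,0],
    [0,0,0],
    [0,0,0],
    [0,0,0],
    [0,0,0]
  ],
  "dp": [
    [0,0,0],
    [-0.8,-0.47,0],
    [-0.8,-0.47,0],
    [-0.8,-0.47,0],
    [-0.8,-0.47,0],
    [-0.8,-0.47,0],
    [-0.8,-0.47,0],
    [-0.8,-0.47,0],
    [-0.8,-0.47,0],
    [-0.8,-0.47,0]
  ],
  "jaw": [-1,-1,-1,-1,-1,-1,-1,-1,-1,-1],
  "newtons": 40
}}

```text
clock: 1.13
tool_pos: [0.3681, 0.4346, 0.2388]
eef_rot: [0.131, 0.991, 0.0, 0.0]
contact_force: [0.9, 0.0, 0.4]
opening: 1.0
```

Emit:
{"name": "move_arm", "arguments": {
  "turn": [
    [0,0,0],
    [0,0,0],
    [0,0,0],
    [0,0,0],
    [0,0,0],
    [0,0,0],
    [0,0,0],
    [0,0,0],
    [0,0,0],
    [0,0,0]
  ],
  "dp": [
    [-0.8,-0.47,0],
    [-0.8,-0.47,0],
    [-0.8,-0.47,0],
    [-0.8,-0.47,0],
    [-0.8,-0.47,0],
    [-0.8,-0.47,0],
    [-0.8,-0.47,0],
    [-0.8,-0.47,0],
    [-0.8,-0.47,0],
    [-0.8,-0.47,0]
  ],
  "jaw": [-1,-1,-1,-1,-1,-1,-1,-1,-1,-1]
}}

```text
clock: 1.97
tool_pos: [0.5306, 0.269, 0.2387]
eef_rot: [0.132, 0.991, 0.0, -0.0]
contact_force: [0.1, 0.6, -0.4]
opening: 1.002
```

Emit:
{"name": "move_arm", "arguments": {
  "turn": [
    [0,0,0],
    [0,0,0],
    [0,0,0],
    [0,0,0],
    [0,0,0],
    [0,0,0],
    [0,0,0]
  ],
  "dp": [
    [-0.8,-0.47,0],
    [-0.8,-0.47,0],
    [-0.8,-0.47,0],
    [-0.8,-0.47,0],
    [-0.8,-0.47,0],
    [0,0,0],
    [0,0,0]
  ],
  "jaw": [-1,-1,-1,-1,-1,-1,-1]
}}

```text
clock: 2.55
tool_pos: [0.6117, 0.1856, 0.2384]
eef_rot: [0.133, 0.991, -0.0, -0.0]
contact_force: [-0.3, 0.6, 0.3]
opening: 1.0
```

```bash
python3 - <<'E'
from h import *
s=shot('wrist');cv2.imwrite('pics/w1.png',s['frame']);print(s['st'])
import pickle;pickle.dump(s,open('w1.pkl','wb'))
E
```

```text
{'clock': 2.55, 'q': array([-0.21746851,  0.71525843, -0.27776001,  1.51637675,  0.2248923 ,
        0.94176704,  0.74051166]), 'qd': array([-0.03742859, -0.01382352, -0.04345338,  0.02477919, -0.01420465,
       -0.00462674, -0.00377426]), 'joint_torque': array([  1.84893016, -53.70499492,  -1.3884826 , -15.98922193,
         0.18016212,   0.07387818,   0.0599236 ]), 'tool_pos': array([0.61172265, 0.185579  , 0.23835193]), 'eef_rot': array([ 1.33077995e-01,  9.91105522e-01, -3.00846808e-04, -6.72656188e-06]), 'contact_force': array([-0.34106475,  0.64469926,  0.34674512]), 'moment': array([0.12329996, 0.00051447, 0.01510835]), 'opening': 1.0002245402943597}
```

View pics/w1.png

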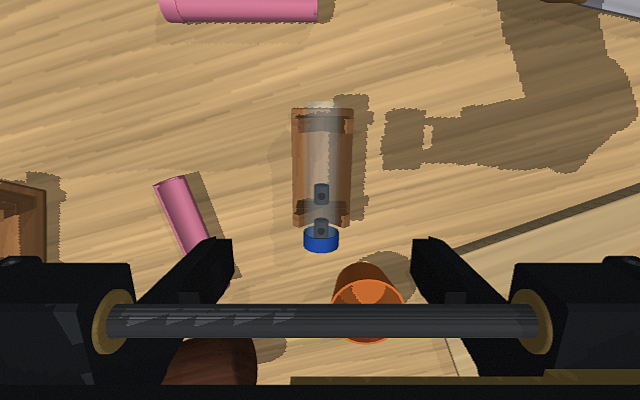

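The wrist view shows the tube nearly vertical, with the cap at ~(321,240) and the mouth at ~(321,105), centred between the fingers. The nuts are at (321,192) and (321,224).

```bash
python3 - <<'E'
from h import *
import pickle
s=pickle.load(open('w1.pkl','rb'))
h=cv2.cvtColor(s['frame'],cv2.COLOR_BGR2HSV)
m=cv2.inRange(h,(105,150,40),(125,255,255));x=cv2.moments(m,True);u,v=x['m10']/x['m00'],x['m01']/x['m00'];ys,xs=np.nonzero(m);print(u,v,xs.min(),xs.max(),ys.min(),ys.max())
print(onz(s,u,v,.062))
g=s['frame'][90:270,270:370];cv2.imwrite('pics/c1.png',cv2.resize(g,None,fx=3.3,fy=3.3,interpolation=cv2.INTER_CUBIC))
o,M=cam(s);print(o)
# cradle: base corners approx
for p in [(291.5,108),(353,108),(291.5,226),(351,227)]: print(p,onz(s,*p,.008))
E
```

```text
320.63529411764705 243.2980392156863 304 338 229 252
[0.68570956 0.1618912  0.062     ]
[0.53809378 0.20397219 0.38484153]
(291.5, 108) [0.54223221 0.16730128 0.008     ]
(353, 108) [0.56034475 0.23353155 0.008     ]
(291.5, 226) [0.67811035 0.12611772 0.008     ]
(351, 227) [0.69891201 0.19722594 0.008     ]
```

View pics/c1.png

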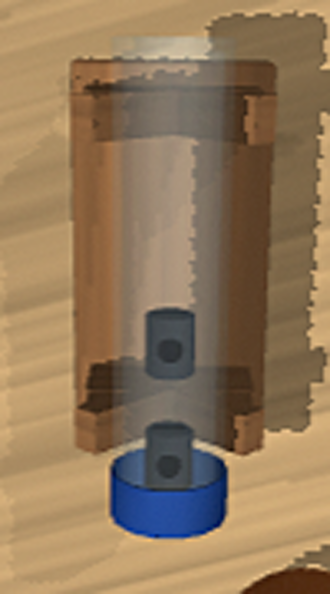

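```bash
python3 - <<'E'
from h import *
import pickle
s=pickle.load(open('w1.pkl','rb'))
a=onz(s,321,252.5,.075);b=onz(s,90/1*0+270+172/3.3,101.2,.072)
print(a,b,np.linalg.norm(a[:2]-b[:2]),(a+b)/2,np.degrees(np.arctan2(*(a-b)[[1,0]])))
W=R.from_quat(s['st']['eef_rot']).as_matrix()
print(np.degrees(np.arctan2(W[1,0],W[0,0])), W.T@((a+b)/2-s['st']['tool_pos'])*1000)
t=shot('top')
E
```

```text
[0.69007566 0.16115129 0.075     ] [0.54317575 0.20250407 0.072     ] 0.15260941955225407 [0.61662571 0.18182768 0.0735    ] -15.722073350873725
164.70501182881569 [ -5.70794401  -2.22647621 164.85367057]
```

Emit:
{"name": "move_arm", "arguments": {
  "turn": [
    [0,0,-0.001],
    [0,0,0],
    [0,0,0],
    [0,0,0],
    [0,0,0],
    [0,0,0],
    [0,0,0],
    [0,0,0]
  ],
  "dp": [
    [-0.22,-0.08,0.3],
    [0,0,0.7],
    [0,0,0.8],
    [0,0,0.8],
    [0,0,0.8],
    [0,0,0.8],
    [0,0,0.8],
    [0,0,0]
  ],
  "jaw": [-1,-1,-1,-1,-1,-1,-1,-1]
}}

```text
clock: 3.32
tool_pos: [0.6126, 0.1837, 0.1095]
eef_rot: [0.127, 0.992, -0.002, -0.004]
contact_force: [-1.0, -0.3, -1.2]
opening: 1.001
```

```bash
python3 - <<'E'
from h import *
s=shot('wrist');t=shot('scene')
cv2.imwrite('pics/w2.png',np.hstack([s['frame'][:,160:480],cv2.resize(t['frame'][170:320,340:500],(427,400))]));print(s['st']['tool_pos'])
E
```

```text
[0.61260726 0.18368804 0.10948672]
```

View pics/w2.png

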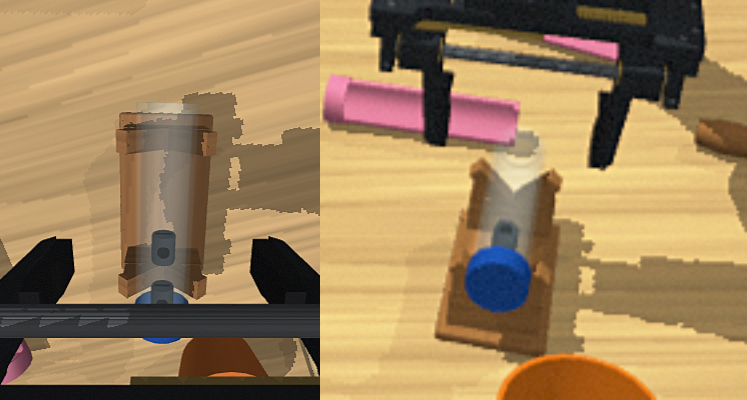

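The tube (x~163) is centred between the fingers (70 and 255), so I'll go down to grasp height.

Emit:
{"name": "move_arm", "arguments": {
  "turn": [
    [0,0,0],
    [0,0,0],
    [0,0,0],
    [0,0,0],
    [0,0,0]
  ],
  "dp": [
    [-0.12,0,0.6],
    [0,0,0.8],
    [0,0,0.8],
    [0,0,0.45],
    [0,0,0]
  ],
  "jaw": [-1,-1,-1,-1,-1]
}}

```text
clock: 3.83
tool_pos: [0.6176, 0.1826, 0.0453]
eef_rot: [0.128, 0.992, -0.001, -0.001]
contact_force: [0.5, 0.8, -0.6]
opening: 0.999
```

```bash
python3 - <<'E'
from h import *
s=shot('wrist');t=shot('scene')
cv2.imwrite('pics/w3.png',np.hstack([s['frame'][:,160:480],cv2.resize(t['frame'][170:320,340:500],(427,400))]));print(s['st'])
E
```

```text
{'clock': 3.8333, 'q': array([-0.24761439,  0.97293741, -0.20846154,  1.62001782,  0.31476048,
        0.58523364,  0.68199522]), 'qd': array([ 0.00260019, -0.04105925, -0.01039507, -0.0175148 , -0.00914124,
        0.03123631,  0.00669022]), 'joint_torque': array([-1.25194159e-01, -5.92429554e+01, -1.83308255e+00, -1.07862255e+01,
        4.32302838e-02, -2.56221341e-01, -4.69761703e-02]), 'tool_pos': array([0.61755236, 0.18264087, 0.04533074]), 'eef_rot': array([ 1.28184227e-01,  9.91748950e-01, -7.79209396e-04, -1.48861591e-03]), 'contact_force': array([ 0.45475656,  0.83005753, -0.58687684]), 'moment': array([0.01953103, 0.06770609, 0.00796117]), 'opening': 0.9987657483295377}
```

View pics/w3.png

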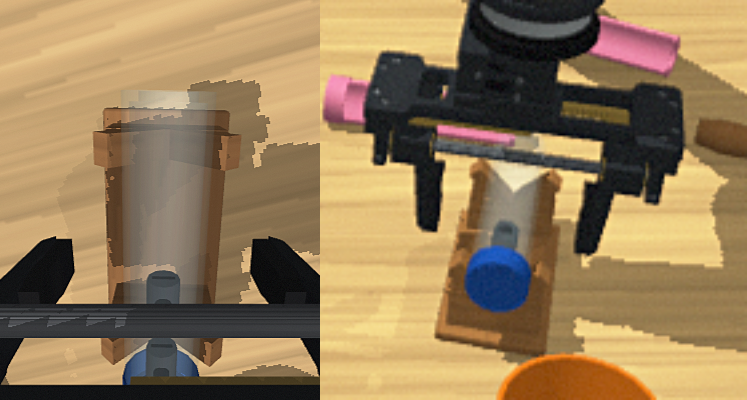

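The fingers straddle the tube (x~165 in the wrist crop) and the first nut is visible at (163,290). Now I'll close the jaws.

Emit:
{"name": "move_arm", "arguments": {
  "turn": [
    [0,0,0],
    [0,0,0],
    [0,0,0],
    [0,0,0],
    [0,0,0],
    [0,0,0],
    [0,0,0],
    [0,0,0]
  ],
  "dp": [
    [0,0,0.08],
    [0,0,0],
    [0,0,0],
    [0,0,0],
    [0,0,0],
    [0,0,0],
    [0,0,0],
    [0,0,0]
  ],
  "jaw": [0,0.1,0.3,1,1,1,1,1],
  "newtons": 40
}}

```text
clock: 4.6
tool_pos: [0.6188, 0.1831, 0.0455]
eef_rot: [0.128, 0.992, 0.0, 0.0]
contact_force: [-0.4, -0.3, 0.7]
opening: 0.421
```

Emit:
{"name": "move_arm", "arguments": {
  "turn": [
    [0,0,0],
    [0,0,0],
    [0,0,0],
    [0,0,0],
    [0,0,0],
    [0,0,0],
    [0,0,0],
    [0,0,0],
    [0,0,0],
    [0,0,0]
  ],
  "dp": [
    [0,0,0],
    [0,0,-0.1],
    [0,0,-0.2],
    [0,0,-0.3],
    [0,0,-0.4],
    [0,0,-0.4],
    [0,0,-0.4],
    [0,0,-0.4],
    [0,0,-0.4],
    [0,0,-0.4]
  ],
  "jaw": [1,1,1,1,1,1,1,1,1,1]
}}

```text
clock: 5.43
tool_pos: [0.6189, 0.1831, 0.1218]
eef_rot: [0.128, 0.992, 0.0, 0.0]
contact_force: [0.7, 0.3, -1.9]
opening: 0.405
```

Emit:
{"name": "move_arm", "arguments": {
  "turn": [
    [0,0,0],
    [0,0,0],
    [0,0,0],
    [0,0,0],
    [0,0,0],
    [0,0,0],
    [0,0,0],
    [0,0,0]
  ],
  "dp": [
    [0,0,-0.4],
    [0,0,-0.4],
    [0,0,-0.4],
    [0,0,-0.3],
    [0,0,-0.2],
    [0,0,-0.1],
    [0,0,0],
    [0,0,0]
  ],
  "jaw": [1,1,1,1,1,1,1,1]
}}

```text
clock: 6.1
tool_pos: [0.6185, 0.1829, 0.1652]
eef_rot: [0.128, 0.992, -0.0, -0.0]
contact_force: [-0.5, -0.0, -1.0]
opening: 0.401
```

```bash
cat > look.py <<'E'
from h import *
import sys
s=shot('wrist');t=shot('scene')
cv2.imwrite('pics/%s.png'%sys.argv[1],np.hstack([s['frame'][:,160:480],cv2.resize(t['frame'][60:300,300:556],(427,400))]))
W=R.from_quat(s['st']['eef_rot']).as_matrix();print(s['st']['clock'],s['st']['tool_pos'],'tip deg',np.degrees(np.arcsin(-W[2,0])),s['st']['opening'],s['st']['contact_force'],s['st']['q'])
E
python3 look.py w4
```

```text
6.1 [0.61854443 0.18291218 0.16517162] tip deg -0.029831478331624136 0.4011826291569367 [-0.45461001 -0.02724516 -1.00970879] [-0.21996082  0.80845874 -0.26014988  1.5656902   0.26162271  0.80249543
  0.72750401]
```

View pics/w4.png

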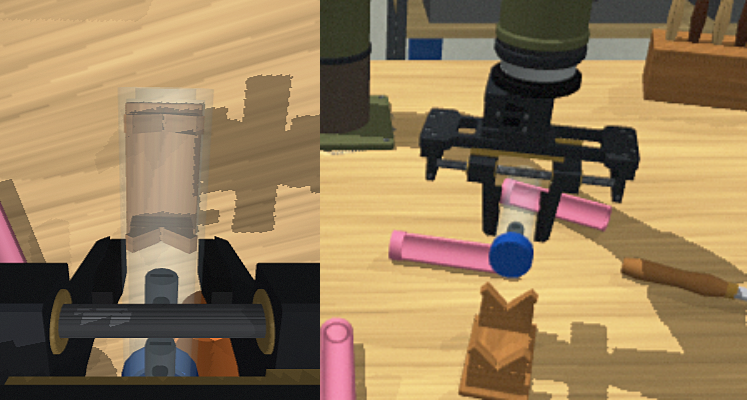

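The tube is lifted 120 mm with the nuts still at the back. Now I'll start tipping slowly.

Emit:
{"name": "move_arm", "arguments": {
  "turn": [
    [0,-0.0005,0],
    [0,-0.001,0],
    [0,-0.0015,0],
    [0,-0.002,0],
    [0,-0.002,0],
    [0,-0.002,0],
    [0,-0.002,0],
    [0,-0.002,0],
    [0,-0.002,0],
    [0,-0.002,0]
  ],
  "dp": [
    [0,0,0],
    [0,0,0],
    [0,0,0],
    [0,0,0],
    [0,0,0],
    [0,0,0],
    [0,0,0],
    [0,0,0],
    [0,0,0],
    [0,0,0]
  ],
  "jaw": [1,1,1,1,1,1,1,1,1,1]
}}

```text
clock: 7.03
tool_pos: [0.6187, 0.1831, 0.1655]
eef_rot: [0.128, 0.99, -0.007, 0.054]
contact_force: [-0.4, 1.1, -1.3]
opening: 0.4
```

```bash
python3 look.py w5
```

```text
7.0333 [0.61871018 0.18311359 0.16552548] tip deg 6.190054540099193 0.4001858546627256 [-0.41694431  1.08389519 -1.27472879] [-0.28651289  0.7699271  -0.18903086  1.66613275  0.32948379  0.65534033
  0.63974429]
```

View pics/w5.png

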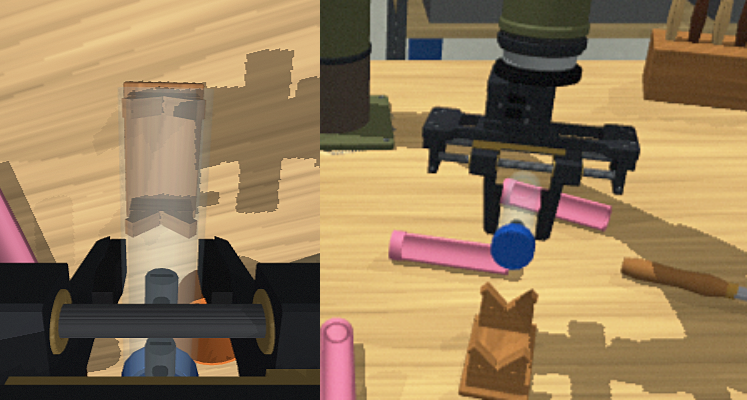

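Tip is 6.2°, mouth going down, and the nuts haven't moved (first nut front at row ~268). I'll write a nut tracker that uses the tool-fixed geometry.

```bash
cat > track.py <<'E'
from h import *
import sys
s=shot('wrist');st=s['st'];f=s['frame'].astype(int)
m=((f[:,:,0]-f[:,:,2])>3)[:, 312:332].mean(1)>.5
rows=np.nonzero(m[60:400])[0]+60
T=np.array(s['tool_from_camera']);K=np.array(s['mtx'])
def tx(v,z=-.018):
    d=np.linalg.inv(K)@[322,v,1];d=T[:3,:3]@[d[0],-d[1],-d[2]];o=T[:3,3];return (o+d*(z-o[2])/d[2])[0]*1000
W=R.from_quat(st['eef_rot']).as_matrix()
runs=np.split(rows,np.nonzero(np.diff(rows)>2)[0]+1) if len(rows) else []
print(round(st['clock'],2),'tip %.2f'%np.degrees(np.arcsin(-W[2,0])),[(int(a[0]),int(a[-1])) for a in runs if len(a)>1],'front toolx %.1f'%tx(rows[0]) if len(rows) else '',np.round(st['q'][5],2), 'v',np.abs(st['qd']).max().round(3))
if len(sys.argv)>1: cv2.imwrite('pics/%s.png'%sys.argv[1],s['frame'][:,160:480])
E
python3 track.py; python3 -c "
import sys;sys.argv=['x']
from track import tx
print([round(tx(v),1) for v in (82,90,100,268)])"
```

```text
7.13 tip 6.13 [(269, 303), (307, 309), (318, 334), (338, 375), (385, 386)] front toolx 2.3 0.66 v 0.019
7.18 tip 6.13 [(269, 303), (313, 314), (320, 334), (337, 375), (385, 386)] front toolx 2.3 0.66 v 0.012
[np.float64(80.5), np.float64(77.7), np.float64(74.1), np.float64(2.8)]
```

Emit:
{"name": "move_arm", "arguments": {
  "turn": [
    [0,-0.002,0],
    [0,-0.002,0],
    [0,-0.002,0],
    [0,-0.002,0],
    [0,-0.002,0],
    [0,-0.002,0],
    [0,-0.0015,0],
    [0,-0.001,0],
    [0,-0.0005,0],
    [0,0,0]
  ],
  "dp": [
    [0,0,0],
    [0,0,0],
    [0,0,0],
    [0,0,0],
    [0,0,0],
    [0,0,0],
    [0,0,0],
    [0,0,0],
    [0,0,0],
    [0,0,0]
  ],
  "jaw": [1,1,1,1,1,1,1,1,1,1]
}}

```text
clock: 8.07
tool_pos: [0.6186, 0.1832, 0.1655]
eef_rot: [0.128, 0.987, -0.013, 0.1]
contact_force: [-0.3, 0.5, -1.4]
opening: 0.404
```

```bash
python3 track.py w6
```

```text
8.07 tip 11.53 [(269, 303), (313, 335), (338, 375), (385, 388), (391, 398)] front toolx 2.2 0.53 v 0.009
```

Emit:
{"name": "move_arm", "arguments": {
  "turn": [
    [0,-0.0007,0],
    [0,-0.001,0],
    [0,-0.001,0],
    [0,-0.001,0],
    [0,-0.001,0],
    [0,-0.001,0],
    [0,-0.0007,0],
    [0,-0.0005,0]
  ],
  "dp": [
    [0,0,0],
    [0,0,0],
    [0,0,0],
    [0,0,0],
    [0,0,0],
    [0,0,0],
    [0,0,0],
    [0,0,0]
  ],
  "jaw": [1,1,1,1,1,1,1,1]
}}

```text
clock: 8.78
tool_pos: [0.6187, 0.1832, 0.1655]
eef_rot: [0.127, 0.984, -0.016, 0.121]
contact_force: [-0.1, 0.2, -1.7]
opening: 0.404
```

```bash
python3 track.py
```

```text
8.78 tip 14.02 [(269, 303), (308, 309), (317, 318), (323, 375), (385, 386)] front toolx 2.2 0.46 v 0.053
```

Emit:
{"name": "move_arm", "arguments": {
  "turn": [
    [0,-0.0004,0],
    [0,-0.0004,0],
    [0,-0.0004,0],
    [0,-0.0004,0],
    [0,-0.0004,0],
    [0,-0.0004,0]
  ],
  "dp": [
    [0,0,0],
    [0,0,0],
    [0,0,0],
    [0,0,0],
    [0,0,0],
    [0,0,0]
  ],
  "jaw": [1,1,1,1,1,1]
}}

```text
clock: 9.33
tool_pos: [0.6188, 0.183, 0.1655]
eef_rot: [0.127, 0.983, -0.017, 0.128]
contact_force: [-0.4, -0.6, -1.3]
opening: 0.402
```

```bash
python3 track.py
```

```text
9.33 tip 14.88 [(269, 303), (308, 309), (312, 313), (317, 325), (328, 375), (385, 386)] front toolx 2.2 0.44 v 0.043
```

Emit:
{"name": "move_arm", "arguments": {
  "turn": [
    [0,-0.0005,0],
    [0,-0.0005,0],
    [0,-0.0005,0],
    [0,-0.0005,0],
    [0,-0.0003,0]
  ],
  "dp": [
    [0,0,0],
    [0,0,0],
    [0,0,0],
    [0,0,0],
    [0,0,0]
  ],
  "jaw": [1,1,1,1,1]
}}

```text
clock: 9.8
tool_pos: [0.6187, 0.1831, 0.1655]
eef_rot: [0.127, 0.982, -0.018, 0.136]
contact_force: [0.6, -0.3, -1.8]
opening: 0.402
```

```bash
python3 track.py
```

```text
9.8 tip 15.71 [(269, 303), (308, 314), (317, 375), (385, 386)] front toolx 2.2 0.42 v 0.031
```

Emit:
{"name": "move_arm", "arguments": {
  "turn": [
    [0,-0.0005,0],
    [0,-0.0005,0],
    [0,-0.0005,0],
    [0,-0.0005,0],
    [0,-0.0003,0]
  ],
  "dp": [
    [0,0,0],
    [0,0,0],
    [0,0,0],
    [0,0,0],
    [0,0,0]
  ],
  "jaw": [1,1,1,1,1]
}}

```text
clock: 10.27
tool_pos: [0.6187, 0.1831, 0.1654]
eef_rot: [0.127, 0.981, -0.018, 0.143]
contact_force: [0.3, -0.9, 0.1]
opening: 0.403
```

```bash
python3 track.py
```

```text
10.27 tip 16.53 [(269, 305), (308, 314), (317, 375), (385, 386)] front toolx 2.2 0.4 v 0.036
```

Emit:
{"name": "move_arm", "arguments": {
  "turn": [
    [0,-0.0005,0],
    [0,-0.0005,0],
    [0,-0.0005,0],
    [0,-0.0005,0],
    [0,-0.0003,0]
  ],
  "dp": [
    [0,0,0],
    [0,0,0],
    [0,0,0],
    [0,0,0],
    [0,0,0]
  ],
  "jaw": [1,1,1,1,1]
}}

```text
clock: 10.73
tool_pos: [0.6187, 0.1831, 0.1654]
eef_rot: [0.127, 0.98, -0.019, 0.15]
contact_force: [0.2, 0.0, -1.5]
opening: 0.405
```

```bash
python3 track.py
```

```text
10.73 tip 17.36 [(268, 303), (309, 310), (313, 314), (318, 320), (324, 375), (386, 388)] front toolx 2.7 0.38 v 0.036
```

Emit:
{"name": "move_arm", "arguments": {
  "turn": [
    [0,0,0],
    [0,0,0],
    [0,0,0]
  ],
  "dp": [
    [0,0,0],
    [0,0,0],
    [0,0,0]
  ],
  "jaw": [1,1,1]
}}

```text
clock: 11.03
tool_pos: [0.6188, 0.183, 0.1655]
eef_rot: [0.127, 0.98, -0.019, 0.15]
contact_force: [-1.0, -0.7, -1.7]
opening: 0.403
```

```bash
python3 track.py
```

```text
11.03 tip 17.35 [(268, 303), (312, 314), (317, 319), (323, 335), (338, 375)] front toolx 2.7 0.38 v 0.002
```

Not sliding yet, so I'll continue.

Emit:
{"name": "move_arm", "arguments": {
  "turn": [
    [0,-0.0005,0],
    [0,-0.0005,0],
    [0,-0.0005,0],
    [0,-0.0003,0]
  ],
  "dp": [
    [0,0,0],
    [0,0,0],
    [0,0,0],
    [0,0,0]
  ],
  "jaw": [1,1,1,1]
}}

```text
clock: 11.42
tool_pos: [0.6186, 0.1831, 0.1654]
eef_rot: [0.127, 0.98, -0.02, 0.155]
contact_force: [0.8, 0.2, -1.1]
opening: 0.401
```

```bash
python3 track.py
```

```text
11.42 tip 18.01 [(267, 303), (317, 375)] front toolx 3.2 0.36 v 0.036
```

Emit:
{"name": "move_arm", "arguments": {
  "turn": [
    [0,-0.0005,0],
    [0,-0.0005,0],
    [0,-0.0005,0]
  ],
  "dp": [
    [0,0,0],
    [0,0,0],
    [0,0,0]
  ],
  "jaw": [1,1,1]
}}

```text
clock: 11.72
tool_pos: [0.6188, 0.1831, 0.1655]
eef_rot: [0.127, 0.979, -0.021, 0.16]
contact_force: [0.4, -0.3, -1.8]
opening: 0.402
```

```bash
python3 track.py
```

```text
11.72 tip 18.56 [(254, 303), (308, 309), (312, 318), (321, 324), (327, 335), (338, 376), (385, 386)] front toolx 9.5 0.34 v 0.066
```

The nut is sliding at about 18°. I'll ease back slightly to keep it slow.

Emit:
{"name": "move_arm", "arguments": {
  "turn": [
    [0,0.001,0],
    [0,0.001,0]
  ],
  "dp": [
    [0,0,0],
    [0,0,0]
  ],
  "jaw": [1,1]
}}

```text
clock: 11.93
tool_pos: [0.6187, 0.1832, 0.1655]
eef_rot: [0.127, 0.98, -0.02, 0.153]
contact_force: [-0.0, 0.2, -1.8]
opening: 0.402
```

```bash
python3 track.py w7
```

```text
11.93 tip 17.79 [(230, 281), (301, 303), (312, 314), (317, 376), (385, 386)] front toolx 20.8 0.36 v 0.137
```

Emit:
{"name": "move_arm", "arguments": {
  "turn": [
    [0,0.0008,0],
    [0,0.0005,0]
  ],
  "dp": [
    [0,0,0],
    [0,0,0]
  ],
  "jaw": [1,1]
}}

```text
clock: 12.15
tool_pos: [0.619, 0.1829, 0.1655]
eef_rot: [0.127, 0.98, -0.019, 0.149]
contact_force: [-0.2, 0.6, -0.9]
opening: 0.404
```

```bash
python3 track.py w8
```

```text
12.15 tip 17.34 [(198, 249), (273, 303), (310, 314), (317, 337), (345, 376), (385, 386)] front toolx 35.1 0.38 v 0.06
```

Emit:
{"name": "move_arm", "arguments": {
  "turn": [
    [0,0.002,0],
    [0,0.002,0]
  ],
  "dp": [
    [0,0,0],
    [0,0,0]
  ],
  "jaw": [1,1]
}}

```text
clock: 12.37
tool_pos: [0.6186, 0.1831, 0.1654]
eef_rot: [0.127, 0.982, -0.018, 0.137]
contact_force: [0.8, 0.6, -1.3]
opening: 0.405
```

```bash
python3 track.py w9
```

```text
12.37 tip 15.84 [(170, 221), (248, 299), (308, 314), (321, 337), (345, 376), (385, 386)] front toolx 47.0 0.42 v 0.241
```

View pics/w9.png

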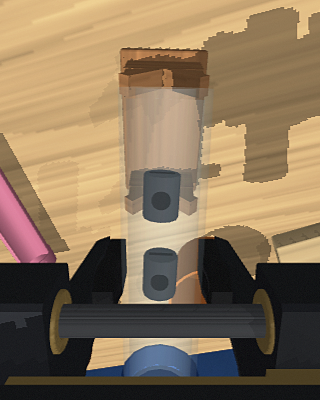

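Emit:
{"name": "move_arm", "arguments": {
  "turn": [
    [0,0,0]
  ],
  "dp": [
    [0,0,0]
  ],
  "jaw": [1]
}}

```text
clock: 12.5
tool_pos: [0.6194, 0.1827, 0.1657]
eef_rot: [0.128, 0.982, -0.017, 0.137]
contact_force: [0.0, -0.8, -1.4]
opening: 0.407
```

```bash
python3 track.py
```

```text
12.5 tip 15.92 [(161, 212), (241, 292), (308, 314), (321, 337), (345, 376), (385, 386)] front toolx 50.6 0.41 v 0.015
```

Emit:
{"name": "move_arm", "arguments": {
  "turn": [
    [0,-0.001,0],
    [0,-0.001,0],
    [0,-0.0008,0]
  ],
  "dp": [
    [0,0,0],
    [0,0,0],
    [0,0,0]
  ],
  "jaw": [1,1,1]
}}

```text
clock: 12.8
tool_pos: [0.6185, 0.1832, 0.1654]
eef_rot: [0.127, 0.981, -0.019, 0.146]
contact_force: [-0.1, 0.9, -1.8]
opening: 0.402
```

```bash
python3 track.py
```

```text
12.8 tip 16.94 [(161, 212), (240, 291), (309, 312), (316, 337), (345, 376), (385, 386)] front toolx 50.6 0.39 v 0.097
```

Stopped at 50.6, about 20 mm short of the lip. I'll tip gently again.

Emit:
{"name": "move_arm", "arguments": {
  "turn": [
    [0,-0.0005,0],
    [0,-0.0005,0],
    [0,-0.0005,0],
    [0,-0.0005,0]
  ],
  "dp": [
    [0,0,0],
    [0,0,0],
    [0,0,0],
    [0,0,0]
  ],
  "jaw": [1,1,1,1]
}}

```text
clock: 13.18
tool_pos: [0.6188, 0.1831, 0.1655]
eef_rot: [0.127, 0.98, -0.02, 0.152]
contact_force: [0.8, -0.4, -1.8]
opening: 0.401
```

```bash
python3 track.py
```

```text
13.18 tip 17.66 [(155, 206), (236, 287), (313, 314), (317, 321), (324, 337), (345, 376), (385, 386)] front toolx 53.0 0.37 v 0.061
```

Emit:
{"name": "move_arm", "arguments": {
  "turn": [
    [0,0.0004,0],
    [0,0.0002,0]
  ],
  "dp": [
    [0,0,0],
    [0,0,0]
  ],
  "jaw": [1,1]
}}

```text
clock: 13.4
tool_pos: [0.6188, 0.1831, 0.1655]
eef_rot: [0.127, 0.98, -0.019, 0.15]
contact_force: [0.1, 0.4, -1.0]
opening: 0.4
```

```bash
python3 track.py
```

```text
13.4 tip 17.42 [(149, 200), (231, 282), (313, 337), (345, 376), (385, 386)] front toolx 55.4 0.37 v 0.025
```

Emit:
{"name": "move_arm", "arguments": {
  "turn": [
    [0,-0.0003,0],
    [0,0,0],
    [0,0,0]
  ],
  "dp": [
    [0,0,0],
    [0,0,0],
    [0,0,0]
  ],
  "jaw": [1,1,1]
}}

```text
clock: 13.7
tool_pos: [0.6188, 0.1831, 0.1655]
eef_rot: [0.127, 0.98, -0.019, 0.151]
contact_force: [0.1, -0.5, -1.7]
opening: 0.4
```

```bash
python3 track.py
```

```text
13.7 tip 17.53 [(140, 191), (223, 274), (308, 309), (312, 314), (317, 337), (345, 376), (385, 386)] front toolx 59.0 0.37 v 0.002
```

Steady at ~12 mm/s, with ~12 mm to go.

Emit:
{"name": "move_arm", "arguments": {
  "turn": [
    [0,0,0],
    [0,0,0],
    [0,0,0],
    [0,0,0],
    [0,0,0],
    [0,0,0]
  ],
  "dp": [
    [0,0,0],
    [0,0,0],
    [0,0,0],
    [0,0,0],
    [0,0,0],
    [0,0,0]
  ],
  "jaw": [1,1,1,1,1,1]
}}

```text
clock: 14.25
tool_pos: [0.6188, 0.1831, 0.1655]
eef_rot: [0.127, 0.98, -0.02, 0.151]
contact_force: [0.4, -0.3, -1.5]
opening: 0.403
```

```bash
python3 track.py w10
```

```text
14.25 tip 17.53 [(112, 163), (199, 250), (308, 309), (313, 314), (317, 321), (324, 337), (345, 376), (385, 386)] front toolx 69.6 0.37 v 0.002
```

View pics/w10.png

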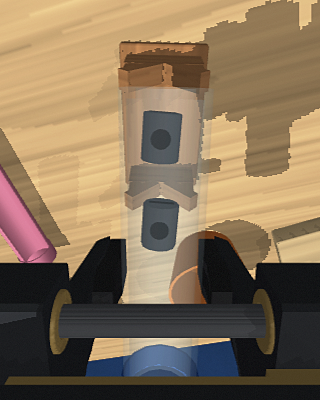

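The first nut's front is at row 112 and the rim is at ~row 86. I'll hold still and let it come to the lip.

Emit:
{"name": "move_arm", "arguments": {
  "turn": [
    [0,0,0],
    [0,0,0],
    [0,0,0],
    [0,0,0]
  ],
  "dp": [
    [0,0,0],
    [0,0,0],
    [0,0,0],
    [0,0,0]
  ],
  "jaw": [1,1,1,1]
}}

```text
clock: 14.63
tool_pos: [0.6188, 0.183, 0.1655]
eef_rot: [0.127, 0.98, -0.02, 0.151]
contact_force: [-0.1, -0.4, -1.6]
opening: 0.404
```

```bash
python3 track.py
```

```text
14.63 tip 17.53 [(99, 151), (172, 223), (312, 314), (317, 337), (345, 376), (385, 386)] front toolx 74.4 0.37 v 0.002
```

Emit:
{"name": "move_arm", "arguments": {
  "turn": [
    [0,0,0],
    [0,0,0],
    [0,0,0],
    [0,0,0]
  ],
  "dp": [
    [0,0,0],
    [0,0,0],
    [0,0,0],
    [0,0,0]
  ],
  "jaw": [1,1,1,1]
}}

```text
clock: 15.02
tool_pos: [0.6188, 0.183, 0.1655]
eef_rot: [0.127, 0.98, -0.02, 0.151]
contact_force: [-0.4, -0.5, -1.2]
opening: 0.401
```

```bash
python3 track.py
```

```text
15.02 tip 17.53 [(99, 199), (313, 314), (317, 318), (321, 337), (345, 376), (385, 386)] front toolx 74.4 0.37 v 0.002
```

Nut 1 rests at the lip (row 99) and nut 2 has come up behind it. I'll hold still for about a second.

Emit:
{"name": "move_arm", "arguments": {
  "turn": [
    [0,0,0],
    [0,0,0],
    [0,0,0],
    [0,0,0],
    [0,0,0],
    [0,0,0],
    [0,0,0],
    [0,0,0],
    [0,0,0],
    [0,0,0]
  ],
  "dp": [
    [0,0,0],
    [0,0,0],
    [0,0,0],
    [0,0,0],
    [0,0,0],
    [0,0,0],
    [0,0,0],
    [0,0,0],
    [0,0,0],
    [0,0,0]
  ],
  "jaw": [1,1,1,1,1,1,1,1,1,1]
}}

```text
clock: 15.9
tool_pos: [0.6188, 0.1831, 0.1655]
eef_rot: [0.127, 0.98, -0.02, 0.151]
contact_force: [0.1, 0.7, -1.1]
opening: 0.402
```

```bash
python3 track.py w11
```

```text
15.9 tip 17.53 [(99, 199), (305, 309), (312, 314), (317, 337), (345, 376), (385, 386)] front toolx 74.4 0.37 v 0.001
```

View pics/w11.png

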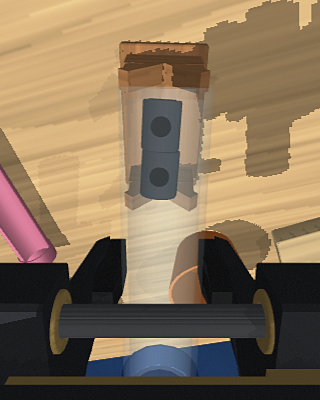

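Both nuts are at the mouth and at rest (rows 99–199). Now back to level, slowly.

Emit:
{"name": "move_arm", "arguments": {
  "turn": [
    [0,0.0005,0],
    [0,0.001,0],
    [0,0.0015,0],
    [0,0.002,0],
    [0,0.002,0],
    [0,0.002,0],
    [0,0.002,0],
    [0,0.002,0],
    [0,0.002,0],
    [0,0.002,0]
  ],
  "dp": [
    [0,0,0],
    [0,0,0],
    [0,0,0],
    [0,0,0],
    [0,0,0],
    [0,0,0],
    [0,0,0],
    [0,0,0],
    [0,0,0],
    [0,0,0]
  ],
  "jaw": [1,1,1,1,1,1,1,1,1,1]
}}

```text
clock: 16.78
tool_pos: [0.6189, 0.1829, 0.1655]
eef_rot: [0.128, 0.987, -0.013, 0.098]
contact_force: [-0.2, -0.0, -1.0]
opening: 0.397
```

Emit:
{"name": "move_arm", "arguments": {
  "turn": [
    [0,0.002,0],
    [0,0.002,0],
    [0,0.002,0],
    [0,0.002,0],
    [0,0.002,0],
    [0,0.002,0],
    [0,0.002,0],
    [0,0.002,0],
    [0,0.002,0],
    [0,0.002,0]
  ],
  "dp": [
    [0,0,0],
    [0,0,0],
    [0,0,0],
    [0,0,0],
    [0,0,0],
    [0,0,0],
    [0,0,0],
    [0,0,0],
    [0,0,0],
    [0,0,0]
  ],
  "jaw": [1,1,1,1,1,1,1,1,1,1]
}}

```text
clock: 17.62
tool_pos: [0.6188, 0.183, 0.1655]
eef_rot: [0.128, 0.991, -0.005, 0.036]
contact_force: [0.5, -0.5, -0.9]
opening: 0.402
```

Emit:
{"name": "move_arm", "arguments": {
  "turn": [
    [0,0.002,0],
    [0,0.002,0],
    [0,0.002,0],
    [0,0.0015,0],
    [0,0.001,0],
    [0,0.0007,0],
    [0,0,0],
    [0,0,0]
  ],
  "dp": [
    [0,0,0],
    [0,0,0],
    [0,0,0],
    [0,0,0],
    [0,0,0],
    [0,0,0],
    [0,0,0],
    [0,0,0]
  ],
  "jaw": [1,1,1,1,1,1,1,1]
}}

```text
clock: 18.28
tool_pos: [0.6187, 0.1831, 0.1654]
eef_rot: [0.128, 0.992, -0.001, 0.008]
contact_force: [-0.0, -0.1, -1.7]
opening: 0.402
```

```bash
python3 track.py w12; python3 look.py w12b
```

```text
18.28 tip 0.89 [(100, 199), (319, 337), (345, 376)] front toolx 74.1 0.78 v 0.004
18.3333 [0.61864627 0.18315321 0.16546325] tip deg 0.8941449258870267 0.4010418211464048 [ 0.77030043  0.30676729 -1.82042254] [-0.22699113  0.80226746 -0.2543514   1.58022996  0.27349301  0.78183145
  0.71358254]
```

View pics/w12b.png

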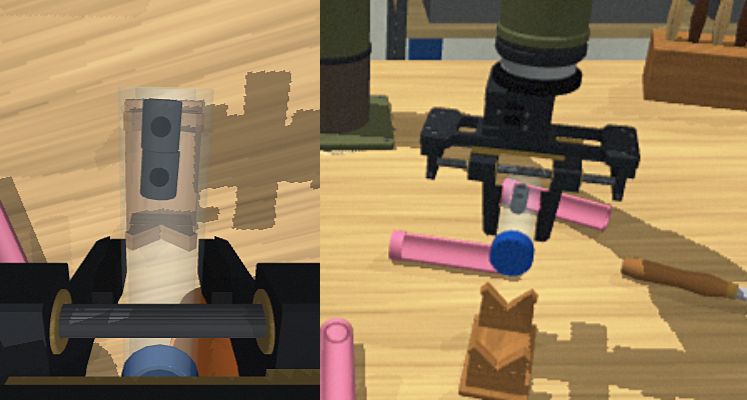

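Emit:
{"name": "move_arm", "arguments": {
  "turn": [
    [0,0.0012,0],
    [0,0.0012,0],
    [0,0,0],
    [0,0,0],
    [0,0,0],
    [0,0,0],
    [0,0,0],
    [0,0,0],
    [0,0,0],
    [0,0,0]
  ],
  "dp": [
    [0,0,0],
    [0,0,0],
    [0,0,0.1],
    [0,0,0.2],
    [0,0,0.3],
    [0,0,0.4],
    [0,0,0.4],
    [0,0,0.4],
    [0,0,0.4],
    [0,0,0.4]
  ],
  "jaw": [1,1,1,1,1,1,1,1,1,1]
}}

```text
clock: 19.27
tool_pos: [0.6185, 0.183, 0.0991]
eef_rot: [0.128, 0.992, -0.0, -0.0]
contact_force: [-0.2, -0.6, -1.8]
opening: 0.4
```

Emit:
{"name": "move_arm", "arguments": {
  "turn": [
    [0,0,0],
    [0,0,0],
    [0,0,0],
    [0,0,0],
    [0,0,0],
    [0,0,0]
  ],
  "dp": [
    [0,0,0.4],
    [0,0,0.4],
    [0,0,0.3],
    [0,0,0.2],
    [0,0,0.1],
    [0,0,0]
  ],
  "jaw": [1,1,1,1,1,1]
}}

```text
clock: 19.77
tool_pos: [0.6186, 0.183, 0.0649]
eef_rot: [0.128, 0.992, -0.0, 0.0]
contact_force: [0.1, 0.5, -1.2]
opening: 0.402
```

```bash
python3 track.py; python3 look.py w13
```

```text
19.77 tip 0.01 [(100, 199), (309, 316), (320, 337), (345, 376), (385, 386)] front toolx 74.2 0.62 v 0.016
19.8167 [0.61894971 0.18310888 0.06546277] tip deg 0.04458089373718298 0.4017825159925425 [-0.51704313 -0.38060628 -0.93997482] [-0.24159881  0.94365265 -0.21995906  1.61559445  0.31122294  0.61626833
  0.68473722]
```

View pics/w13.png

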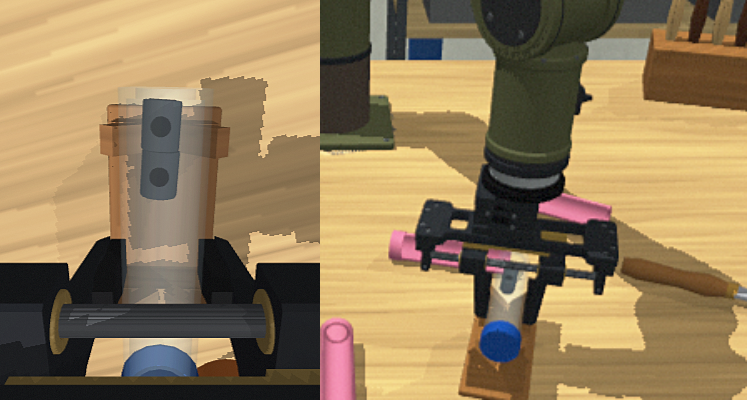

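Level, aligned over the cradle, nuts still at the mouth. 19 mm remain.

Emit:
{"name": "move_arm", "arguments": {
  "turn": [
    [0,0,0],
    [0,0,0],
    [0,0,0],
    [0,0,0],
    [0,0,0],
    [0,0,0],
    [0,0,0],
    [0,0,0]
  ],
  "dp": [
    [0,0,0.1],
    [0,0,0.2],
    [0,0,0.2],
    [0,0,0.1],
    [0,0,0.08],
    [0,0,0.05],
    [0,0,0],
    [0,0,0]
  ],
  "jaw": [1,1,1,1,1,1,1,1]
}}

```text
clock: 20.58
tool_pos: [0.6189, 0.1831, 0.0472]
eef_rot: [0.128, 0.992, 0.0, 0.0]
contact_force: [0.7, 0.4, -1.2]
opening: 0.403
```

```bash
python3 track.py; python3 look.py w14
```

```text
20.58 tip 0.04 [(99, 199), (313, 316), (320, 337), (345, 376), (385, 386)] front toolx 74.5 0.59 v 0.005
20.6333 [0.61896531 0.18311493 0.0473169 ] tip deg 0.04684472654108042 0.40137769461928163 [ 0.06427984 -0.75965643 -1.3027907 ] [-0.24627159  0.97022461 -0.2111428   1.6192512   0.31881026  0.58537344
  0.67816423]
```

View pics/w14.png

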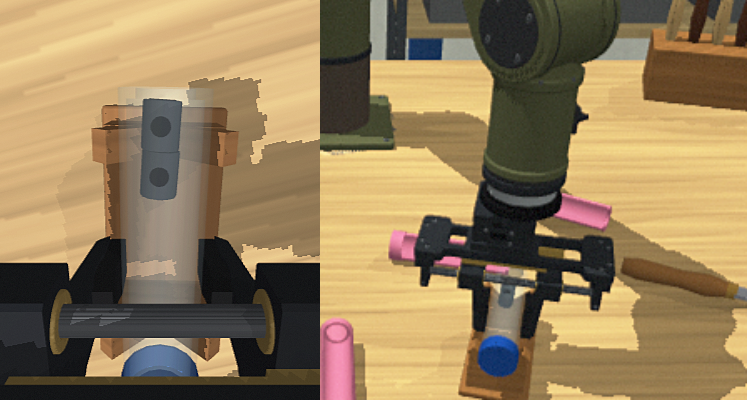

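Emit:
{"name": "move_arm", "arguments": {
  "turn": [
    [0,0,0],
    [0,0,0],
    [0,0,0],
    [0,0,0]
  ],
  "dp": [
    [0,0,0.04],
    [0,0,0.04],
    [0,0,0],
    [0,0,0]
  ],
  "jaw": [1,1,1,1]
}}

```text
clock: 21.07
tool_pos: [0.6191, 0.1831, 0.0456]
eef_rot: [0.129, 0.992, 0.0, 0.001]
contact_force: [-0.3, -0.1, 1.2]
opening: 0.403
```

The cradle is now carrying the tube (force went from -1.2 to +1.2 N). I'll release gradually.

Emit:
{"name": "move_arm", "arguments": {
  "turn": [
    [0,0,0],
    [0,0,0],
    [0,0,0],
    [0,0,0],
    [0,0,0],
    [0,0,0],
    [0,0,0],
    [0,0,0],
    [0,0,0],
    [0,0,0]
  ],
  "dp": [
    [0,0,0],
    [0,0,0],
    [0,0,0],
    [0,0,0],
    [0,0,0],
    [0,0,0],
    [0,0,0],
    [0,0,0],
    [0,0,0],
    [0,0,0]
  ],
  "jaw": [0.18,0.15,0.1,0,-0.2,-0.4,-0.6,-0.8,-1,-1]
}}

```text
clock: 21.9
tool_pos: [0.6188, 0.183, 0.0452]
eef_rot: [0.128, 0.992, -0.0, 0.0]
contact_force: [-0.5, -0.5, -0.6]
opening: 0.932
```

```bash
python3 track.py; python3 look.py w15
```

```text
21.9 tip 0.03 [(100, 200), (313, 316), (320, 326), (329, 337), (345, 376), (385, 386)] front toolx 74.2 0.58 v 0.002
21.95 [0.61884    0.18305193 0.04521303] tip deg 0.03365851142628514 0.9765666230539953 [ 0.38232528 -0.31738566 -0.81847402] [-0.24677425  0.97330101 -0.21014536  1.61971268  0.31962808  0.58205066
  0.6774396 ]
```

View pics/w15.png

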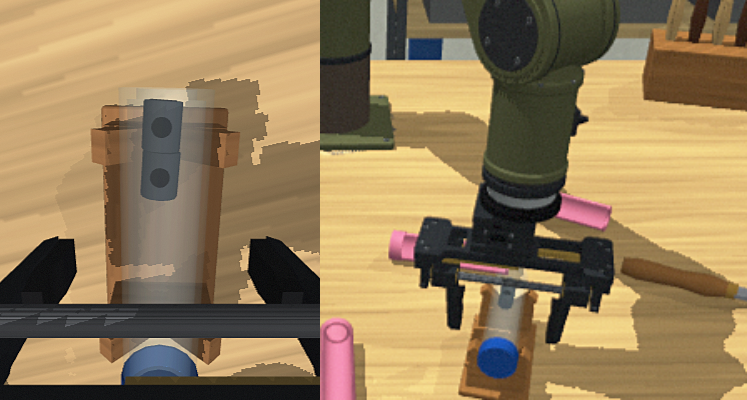

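Released cleanly, so I'll retreat straight up.

Emit:
{"name": "move_arm", "arguments": {
  "turn": [
    [0,0,0],
    [0,0,0],
    [0,0,0],
    [0,0,0],
    [0,0,0],
    [0,0,0],
    [0,0,0],
    [0,0,0],
    [0,0,0],
    [0,0,0]
  ],
  "dp": [
    [0,0,0],
    [0,0,-0.2],
    [0,0,-0.5],
    [0,0,-0.8],
    [0,0,-0.8],
    [0,0,-0.8],
    [0,0,-0.8],
    [0,0,-0.5],
    [0,0,0],
    [0,0,0]
  ],
  "jaw": [-1,-1,-1,-1,-1,-1,-1,-1,-1,-1]
}}

```text
clock: 22.88
tool_pos: [0.6191, 0.1831, 0.156]
eef_rot: [0.128, 0.992, 0.0, 0.001]
contact_force: [0.4, 0.3, -0.3]
opening: 0.999
```

```bash
python3 look.py w16; python3 - <<'E'
from h import *
s=shot('wrist')
h=cv2.cvtColor(s['frame'],cv2.COLOR_BGR2HSV)
m=cv2.inRange(h,(105,150,40),(125,255,255));m[:, :290]=0;m[:,350:]=0
ys,xs=np.nonzero(m);print(xs.min(),xs.max(),ys.min(),ys.max())
print(onz(s,xs.mean(),ys.max()+.5,.075), 'start .690 .161')
for v in (s['frame'],): cv2.imwrite('pics/c17.png',cv2.resize(v[60:300,260:380],None,fx=2.5,fy=2.5))
E
```

```text
22.8833 [0.61909927 0.18311574 0.15602687] tip deg 0.10760461576161741 0.9987327125559656 [ 0.3537357   0.28332982 -0.32998571] [-0.2202958   0.81985615 -0.25973515  1.57325349  0.27033746  0.78193914
  0.71976278]
299 344 260 295
[0.69181684 0.16047643 0.075     ] start .690 .161
```

View pics/c17.png

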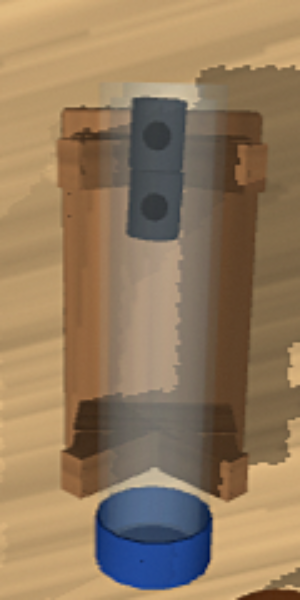

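View pics/w16.png

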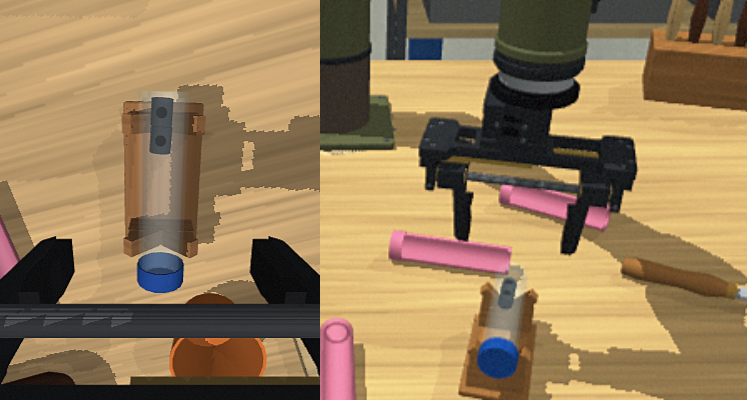

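The tube is back in its cradle and level. The cap end is within ~2 mm of its start, both nuts are at the mouth inside the rim, and the gripper is clear. I'm handing in.

```bash
python3 -c "
from plant import r
print(r.finish_job(), r.get_state()['clock'])"
```

```text
the job is handed in; nothing more can be done
the job is handed in; nothing more can be done
```

I lifted the blue-ended tube about 120 mm out of its cradle and tipped its mouth down to at most about 18.6°. The nuts began to slide at about 18°. I eased back and forth so the first nut crept to the lip at about 10–20 mm/s, then held still at 17.5° for over a second. I then levelled the tube, laid it back in its cradle, released it and moved clear. The job was handed in at about 23 s; no verdict is reported.

Last checks:
- **Tube position:** the cap end measured (0.692, 0.160) against (0.690, 0.161) at the start, about 2 mm apart and within calibration error. It looked level in its V cradle.
- **Nuts:** both were still inside. The first was at the lip with the second right behind it, and their image position did not change between the hold and the release.
- **Gripper:** open, about 110 mm above the tube, touching nothing.

No check failed or disagreed. I did not re-measure the yellow-ended tube or the pink tubes; the arm never went near the yellow-ended one.

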